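Set a plated panel against its terminal and bring the probe down

ROBOT

A 7-joint arm with a two-finger parallel gripper is mounted at the origin on the work surface. World frame = base frame: x ahead of the robot, y to its left, z up, the work surface at z = 0. Lengths are in mm, angles in rad, forces in N, time in s.
With the tool pointing down it reaches from about 425 to 950 mm from the base axis. Payload 4.7 kg.
Tool frame: the origin (TCP) lies at the centre of the arm's flange, where the gripper is bolted on; the fingertips stand 173 mm ahead of it and the grasp point (between the pads) lies 155 mm ahead of it; x points along the fingers, y is the direction in which the jaws open and shut, and the axes are right-handed (so a half turn about x gives the same grasp; the last joint's range is limited). The gripper opens to 85 mm and grips with 20 to 120 N. Pads are 22 mm wide; open, the fingers measure 114 mm over their backs; the gripper's body (76 mm by 85 mm) begins 54 mm behind the grasp point. The pads swing forward as they close: fully open they stand 13 mm farther back than shut.
Start: joints at [-1.155, 0.469, -0.049, 1.532, 0.024, 1.141, -0.082], TCP at [290.402, 609.342, 404.735] pointing down, gripper open.
Joint ranges: [-2.59, 2.59], [-0.33, 1.99], [-1.39, 1.29], [0.1, 2.45], [-1.04, 4.18], [0.21, 1.99], [-2.66, 2.66]. Speed limits (rad/s): [2.57, 2.57, 3.14, 3.14, 3.14, 3.14, 3.14].

INTERFACE

Orientations are given as a unit quaternion [w, x, y, z].
In Python, from station import read_state, camera, order gives the robot as it stands.
- The arm moves only by the tool send_rows, never from a script. Its argument "motion" is a list of rows, each an object of numbers: "ax", "ay", "az": the turn, a rotation vector about the tool's x, y, z in degrees; "x", "y", "z": the shift along the tool's x, y, z in cm; "gripper": the opening, from -1 (shut) to 1 (fully open). A call has 1 to 5 rows; each row shifts and turns the commanded pose from where the row before left it, along the tool's axes as they then stand; what a row does not reach is not made up. A row lasts 1/10 s, in which the tool goes at most 50 mm and 8.59 degrees, less where a joint would pass 70% of its speed; a pose out of reach is approached as far as the arm can. A call with a gripper value outside its range is refused whole. The fingers move at their own pace and stop on an object; "newtons" is the grip in N (left out, the last holds). Time passes only in rows, so rows that do not move let the fingers close. It gives the time, the measured TCP pose, the force and the opening at its end, in the units of the state.
- read_state(): the state, without advancing time (a new reading comes with each control period).
- camera(name): name is "scene" or "top" or "wrist"; returns a dict with "img" (400x640x3 uint8, blue, green, red), "fx", "fy", "cx", "cy" (pixels), "T" (4x4, takes a point from camera to world coordinates). Camera axes: x right, y down, z forward; pixel columns grow to the right and rows downward; lengths in mm; the calibration is good to about 2 mm. A picture is of the moment at which its call begins. There is no depth.
- order.finish_job(): hands the job in, once; it reports no verdict.
The state is a dict: "time_s": time; "q": joint angles; "qvel": joint speeds; "joint_efforts": joint torques, N m; "ee_pos": TCP position; "orientation": TCP orientation; "wrist_force": force on the tool from outside, world axes, zero at the start; "torque": the same for the moment, N m; "width": opening from 0.0 (shut) to 1.0 (fully open).
Only numpy, scipy, OpenCV 4.12 (cv2) and the standard library are available. Lean on these libraries where they do the work, as an engineer would, in place of code of your own. Each camera call takes 0.05 s, during which the arm holds its last target. There are 200 camera calls.

TASK

Get the plated panel ready for its test: turn it flat on the white board by pushing a corner, with the diagonally opposite corner region bearing on the steel pin, until its far edge pushes home the plunger of the terminal that stands diagonally across from the pin; feel it bottom out with a firm but gentle push of about 10 N. Then press the probe's knob straight down until its foot bears on the panel, again with about 10 N, and leave it down there. Never load the panel, plungers or probe with more than 30 N, do not let the panel touch the other terminal, and leave the cup, weight and spare coupon on the board undisturbed.

Things in the scene. Friction and masses are not known exactly. Their poses are not given: they have to be found in the camera images.
- board: White test board 360 x 480 mm, fixed to the table; its top is 20 mm above the table. Origin under its centre at table height; x points from the side nearest the robot to the far side where the probe column stands (a 20 mm steel column at x = +150 mm, up to 242 mm high), y to the left, z up.
- pin: Fixed plain steel pin, 16 mm diameter, standing 40 mm above the board, in one of two sockets at the robot's side of the panel: about 85 mm left or right of the board's middle line. Origin on its axis at board-top height. It is the pivot, and decides which terminal is used.
- plug: Flat steel blanking plug, 16 mm diameter and only 1.5 mm proud of the board, in the socket that does not hold the pin. Origin at board-top height. A pushing tool may pass over it.
- panel: Loose flat plated aluminium panel, 80 mm (its x) x 220 mm (its y) x 10 mm thick, about 0.4 kg, lying flat on the board, long side across, a little askew, its near long edge (at its x = -40 mm) up to about 10 mm off the pin; sliding it takes 2 to 6 N. Origin at the centre of its underside. Its far long edge (x = +40 mm) faces the terminals.
- nose_left (a point): Tip of the left terminal's brass plunger (12 mm diameter, axis 8 mm above the board, along the board's x), which stands out towards the panel. Used when the pin is in the right socket.
- nose_right (a point): The same for the right terminal. Used when the pin is in the left socket.
- plunger_left (a joint): Left plunger's travel in m: 0 fully out, 0.008 fully home (pressed away from the robot along the board's x). Slides with about 1.5 N friction and stays where it is left; starts 0 to 3 mm in.
- plunger_right (a joint): Right plunger's travel in m, the same as the left.
- terminal_left: The left terminal with its plunger: fixed black block 32 x 36 mm, 30 mm high, with a small brass stud on top. Origin at board-top height under the tip of the undepressed plunger; the block's face is 20 mm behind that.
- terminal_right: The right terminal with its plunger, the same.
- probe_knob (a point): Centre of the flat top of the probe's black round knob (28 mm diameter), on the board's middle line 20 mm beyond its centre, at the end of an 18 mm wide arm that reaches out from the column on the far side. Press it straight down; from knob top to foot is 50 mm. A push of about 4 N overcomes its friction and it stays where it is left.
- probe_foot (a point): Centre of the underside of the probe's foot (rubber, 28 mm diameter), straight below the knob.
- probe: The sliding touch probe: arm, knob and foot in one, on the column; it slides straight down up to 55 mm from its top position, starting 0 to 22 mm down. Fully up, its foot is 60 mm above the board; it meets the 10 mm thick panel 50 mm down. Origin 80 mm below the foot and 20 mm nearer the robot.
- board_cup: White plastic cup, 60 mm across, 55 mm high, on the far left of the board: a bystander.
- spare_coupon: Spare steel coupon 75 x 50 x 10 mm at the right end of the board: a bystander.
- weight: Brass weight, 44 mm across, 62 mm high, at the far right of the board: a bystander.

How it is judged:
By the outcome, as a careful person would: the job done as asked, in the order asked, and still so for the second after the job is handed in, with the robot touching nothing.
It also fails if it takes over 66 s, if anything falls off the work surface, if the arm or the gripper's body presses on something with over 40 N, if the wrist force passes 120 N, or if a joint passes its speed limit or range.

## Working session

There is one attempt and no reset: what is moved stays moved. The work goes in short steps, Python scripts to look and compute and a tool call to move; the robot and the scene stay as the last step left them, time stands still between calls to the robot, and variables do not carry over. Pictures are saved under pics/ and viewed, about 8 in all and at most 12, crops included, and the job is handed in when it is done.

Besides the shell and the picture viewer there is one more tool, called after "Emit:" by a JSON object that holds its "api" and its "payload". send_rows: Moves the arm, as the interface text tells. Its arguments: {"type":"object","properties":{"motion":{"type":"array","items":{"type":"object","properties":{"ax":{"type":"number"},"ay":{"type":"number"},"az":{"type":"number"},"x":{"type":"number"},"y":{"type":"number"},"z":{"type":"number"},"gripper":{"type":"number"}}}},"newtons":{"type":"number"}},"required":["motion"]}

```bash
mkdir -p pics; cat > h.py <<'E'
import numpy as np,cv2
from station import read_state,camera,order
def snap(n,f):
    c=camera(n);cv2.imwrite('pics/'+f,c['img']);np.savez('pics/'+f[:-4]+'.npz',**{k:c[k] for k in('fx','fy','cx','cy','T')});return c
def ray(f,u,v,z):
    c=np.load('pics/'+f+'.npz');d=c['T'][:3,:3]@np.array([(u-c['cx'])/c['fx'],(v-c['cy'])/c['fy'],1]);o=c['T'][:3,3];return o+d*(z-o[2])/d[2]
def proj(f,p):
    c=np.load('pics/'+f+'.npz');q=c['T'][:3,:3].T@(np.array(p)-c['T'][:3,3]);return np.array([c['fx']*q[0]/q[2]+c['cx'],c['fy']*q[1]/q[2]+c['cy']])
E
python3 - <<'E'
from h import *
s=read_state();print({k:np.round(v,3) for k,v in s.items()})
for n in('top','scene'):
    c=snap(n,n+'1.png');print(n,c['fx'],c['T'].round(3).tolist())
E
```

```text
{'time_s': np.float64(0.0), 'q': array([-1.155,  0.469, -0.049,  1.534,  0.024,  1.141, -0.082]), 'qvel': array([-0.001, -0.   , -0.002, -0.   ,  0.001, -0.   , -0.001]), 'joint_efforts': array([ 0.0000e+00, -5.1031e+01, -4.7000e-02, -2.3772e+01,  1.0000e-02,
        7.0000e-03, -0.0000e+00]), 'ee_pos': array([290.293, 609.102, 403.667]), 'orientation': array([ 0.69 ,  0.155,  0.69 , -0.157]), 'wrist_force': array([-0.543,  0.033,  0.453]), 'torque': array([ 0.038, -0.087,  0.003]), 'width': np.float64(1.0)}
top 451.9076199237804 [[-0.006, -0.989, 0.147, 481.761], [-1.0, 0.006, 0.002, 25.784], [-0.003, -0.147, -0.989, 982.388], [0.0, 0.0, 0.0, 1.0]]
scene 454.68407206949115 [[0.781, 0.396, -0.483, 1009.453], [0.625, -0.479, 0.617, -451.189], [0.013, -0.783, -0.621, 585.563], [0.0, 0.0, 0.0, 1.0]]
```

View pics/top1.png

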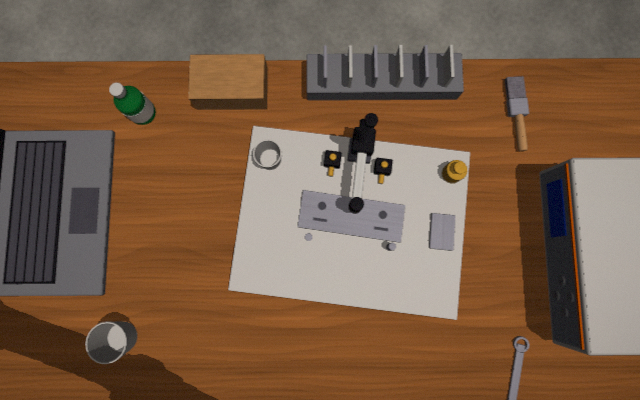

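View pics/scene1.png

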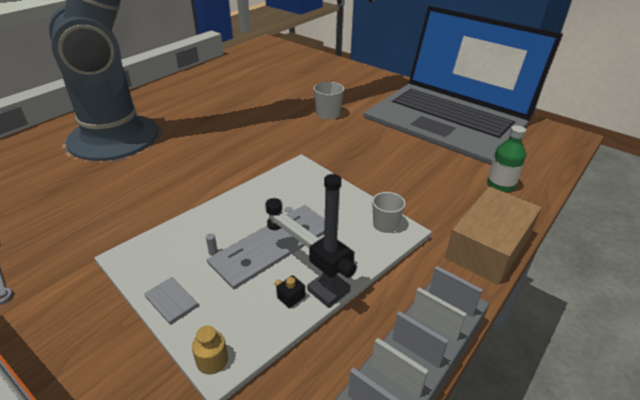

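Pictures 1 and 2: the board has corners at (253,127), (470,151), (457,318) and (230,291). The pin is the right one (391,245), so the left terminal (332,160) is used. I'll measure on an enlarged crop.

```bash
python3 - <<'E'
from h import *
i=cv2.imread('pics/top1.png')[120:320,225:475];cv2.imwrite('pics/c1.png',cv2.resize(i,None,fx=3.2,fy=3.0,interpolation=cv2.INTER_CUBIC))
C=[ray('top1',u,v,20)[:2] for u,v in((253,127),(470,151),(457,318),(230,291))]
print(np.round(C,1)); 
for a in range(4):print(np.linalg.norm(C[a]-C[(a+1)%4]))
E
```

```text
[[ 784.4  165.7]
 [ 727.  -309.3]
 [ 372.4 -262.7]
 [ 429.7  208.6]]
478.5108551345116
357.69206054528763
474.78378950605526
357.2106353876861
```

View pics/c1.png

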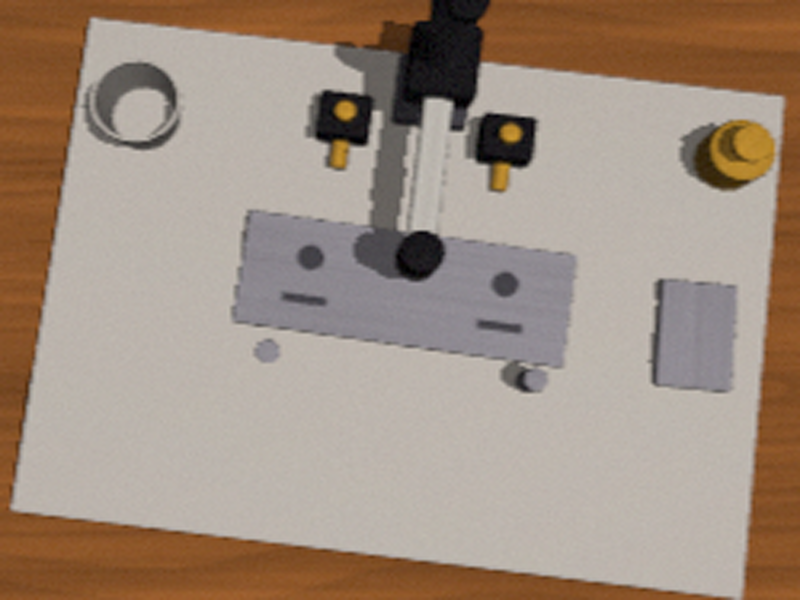

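Picture 3: panel corners in the crop are (247,210), (575,255), (562,367) and (234,322). Other crop positions are pin top (535,379), noses (338,168) and (498,190), plug (266,350) and knob (421,253).

```bash
cat >> h.py <<'E'
_C=np.array([[784.4,165.7],[727,-309.3],[372.4,-262.7],[429.7,208.6]])
_o=_C.mean(0);_u=(_C[0]+_C[1]-_C[2]-_C[3]);_v=(_C[0]+_C[3]-_C[1]-_C[2]);
th=(np.arctan2(_u[1],_u[0])+np.arctan2(-_v[0],_v[1]))/2
R=np.array([[np.cos(th),-np.sin(th)],[np.sin(th),np.cos(th)]])
def b(p):return R.T@(np.array(p)[:2]-_o)
def w(p):return R@np.array(p)+_o
def cr(u,v,z):return b(ray('top1',225+u/3.2,120+v/3.0,z))
E
python3 - <<'E'
from h import *
print('board',_o if 0 else w([0,0]),np.degrees(th))
for n,u,v,z in(('TL',247,210,30),('TR',575,255,30),('BR',562,367,30),('BL',234,322,30),('pin',535,379,60),('plug',266,350,21),('nL',338,168,30),('nR',498,190,30),('cup',138,103,75),('knob',421,253,130),('knob',421,253,108),('studL',345,110,55),('studR',511,132,55),('weight',750,142,80)):
    print(n,cr(u,v,z).round(1))
E
```

```text
board [578.375 -49.425] -7.051331828124095
TL [ 49.3 113.4]
TR [  42.6 -106.8]
BR [ -37.1 -105.4]
BL [-31.  112.2]
pin [-49.4 -83.8]
plug [-47.5  89.1]
nL [86.6 56.5]
nR [ 83.2 -51.6]
cup [107.7 189.8]
knob [17.7  2. ]
knob [20.9  0.4]
studL [123.3  56.7]
studR [120.3 -53.1]
weight [ 125.  -201.7]
```

```bash
cat >> h.py <<'E'
from scipy.spatial.transform import Rotation as Ro
def plan(xb,yb,tipz,yaw=None):
    """yaw: deg, desired direction of tool y relative to board +y (mod 180)"""
    s=read_state();q=s['orientation'];M=Ro.from_quat([*q[1:],q[0]])
    A=M.as_matrix();tip=s['ee_pos']+173*A[:,0]
    print('t',s['time_s'].round(2),'tip board',b(tip).round(1),'z',tip[2].round(1),'F board',(R.T@s['wrist_force'][:2]).round(1),s['wrist_force'][2].round(1),'tilt x',A[:,0].round(3),'w',s['width'])
    ty=R.T@A[:2,1];cur=np.degrees(np.arctan2(-ty[0],ty[1]));print('tool y vs board y deg',cur.round(2))
    D=np.zeros(3)
    if yaw is not None:
        D=-np.array([(yaw-cur+90)%180-90]) if 0 else (yaw-cur+90)%180-90
        tgt=np.radians(cur+D);y2=R@[-np.sin(tgt),np.cos(tgt)]
        B=np.column_stack([[0,0,-1],[*y2,0],np.cross([0,0,-1],[*y2,0])])
        rv=Ro.from_matrix(A.T@B).as_rotvec(degrees=True);print('rotvec tool deg',rv.round(2));A=B
        tip=s['ee_pos']+173*B[:,0]
    d=np.array([*w([xb,yb]),tipz])-tip
    print('shift tool cm',(A.T@d/10).round(2))
E
python3 - <<'E'
from h import *
plan(-68,97,150,0)
E
```

```text
Traceback (most recent call last):
  File "h.py", line 21, in plan
    print('t',s['time_s'].round(2),'tip board',b(tip).round(1),'z',tip[2].round(1),'F board',(R.T@s['wrist_force'][:2]).round(1),s['wrist_force'][2].round(1),'tilt x',A[:,0].round(3),'w',s['width'])
              ^^^^^^^^^^^^^^^^^
AttributeError: 'float' object has no attribute 'round'
```

```bash
sed -i "s/s\['time_s'\].round(2)/round(float(s['time_s']),2)/; s/D=-np.array.*if 0 else /D=/; s/s=read_state();q=/s={k:np.array(v) for k,v in read_state().items()};q=/" h.py
python3 - <<'E'
from h import *
plan(-68,97,150,0)
E
```

```text
t 0.1 tip board [-366.8  617.9] z 230.8 F board [-0.   0.2] -0.4 tilt x [-0.001 -0.002 -1.   ] w 0.9993548359151505
tool y vs board y deg -18.43
rotvec tool deg [-1.843e+01 -1.000e-02  1.000e-01]
shift tool cm [  8.08 -52.12  29.87]
```

Emit:
{"api": "send_rows", "payload": {"motion": [{"ax": -6.1, "gripper": -1}, {"ax": -6.1, "gripper": -1}, {"ax": -6.2, "gripper": -1}, {"y": -4, "z": 2.3, "gripper": -1}, {"y": -4, "z": 2.3, "gripper": -1}], "newtons": 30}}

```text
validation failed for argument at $.mo...
```

Emit:
{"api": "send_rows", "payload": {"motion": [{"y": -4, "z": 2.3}, {"y": -4, "z": 2.3}, {"y": -4, "z": 2.3}, {"y": -4, "z": 2.3}, {"y": -4, "z": 2.3}]}}

```text
validation failed for argument at $.mo...
```

Emit:
{"api": "send_rows", "payload": {"motion": [{"y": -4, "z": 2.3}, {"y": -4, "z": 2.3}, {"y": -4, "z": 2.3}, {"y": -4, "z": 2.3}, {}]}}

```text
validation failed for argument at $.mo...
```

```bash
python3 - <<'E'
from h import *
plan(-68,97,60,0)
E
```

```text
t 0.1 tip board [-366.8  617.9] z 230.8 F board [-0.   0.2] -0.4 tilt x [-0.001 -0.002 -1.   ] w 0.9993548359151505
tool y vs board y deg -18.43
rotvec tool deg [-1.843e+01 -1.000e-02  1.000e-01]
shift tool cm [ 17.08 -52.12  29.87]
```

Rows may need all the fields; I'll try one.

Emit:
{"api": "send_rows", "payload": {"motion": [{"x": 0, "y": 0, "z": 0, "ax": -6.1, "ay": 0, "az": 0, "gripper": -1}, {"x": 0, "y": 0, "z": 0, "ax": -6.1, "ay": 0, "az": 0, "gripper": -1}, {"x": 0, "y": 0, "z": 0, "ax": -6.2, "ay": 0, "az": 0, "gripper": -1}, {"x": 0, "y": -4, "z": 2.3, "ax": 0, "ay": 0, "az": 0, "gripper": -1}, {"x": 0, "y": -4, "z": 2.3, "ax": 0, "ay": 0, "az": 0, "gripper": -1}], "newtons": 30}}

```text
time_s: 0.6
ee_pos: [325.6, 524.0, 403.6]
orientation: [0.705, 0.042, 0.706, -0.043]
wrist_force: [0.7, 1.1, 0.7]
width: 0.143
```

Emit:
{"api": "send_rows", "payload": {"motion": [{"x": 0, "y": -4, "z": 2.3, "ax": 0, "ay": 0, "az": 0, "gripper": -1}, {"x": 0, "y": -4, "z": 2.3, "ax": 0, "ay": 0, "az": 0, "gripper": -1}, {"x": 0, "y": -4, "z": 2.3, "ax": 0, "ay": 0, "az": 0, "gripper": -1}, {"x": 0, "y": -4, "z": 2.3, "ax": 0, "ay": 0, "az": 0, "gripper": -1}, {"x": 0, "y": -4, "z": 2.3, "ax": 0, "ay": 0, "az": 0, "gripper": -1}]}}

```text
time_s: 1.1
ee_pos: [415.9, 309.6, 404.5]
orientation: [0.706, 0.044, 0.706, -0.044]
wrist_force: [0.5, -0.0, 0.1]
width: -0.003
```

Emit:
{"api": "send_rows", "payload": {"motion": [{"x": 0, "y": -4, "z": 2.3, "ax": 0, "ay": 0, "az": 0, "gripper": -1}, {"x": 0, "y": -4, "z": 2.3, "ax": 0, "ay": 0, "az": 0, "gripper": -1}, {"x": 0, "y": -4, "z": 2.3, "ax": 0, "ay": 0, "az": 0, "gripper": -1}, {"x": 0, "y": -4, "z": 2.3, "ax": 0, "ay": 0, "az": 0, "gripper": -1}, {"x": 0, "y": 0, "z": 0, "ax": 0, "ay": 0, "az": 0, "gripper": -1}]}}

```text
time_s: 1.6
ee_pos: [489.1, 134.6, 404.6]
orientation: [0.706, 0.047, 0.705, -0.049]
wrist_force: [-0.3, 0.5, 0.1]
width: -0.0
```

```bash
python3 - <<'E'
from h import *
plan(-68,97,60,0)
E
```

```text
t 1.6 tip board [-111.   171.1] z 231.6 F board [-0.4  0.5] 0.1 tilt x [ 0.001 -0.003 -1.   ] w -0.0002555388652627116
tool y vs board y deg -0.72
rotvec tool deg [-0.72  0.07  0.18]
shift tool cm [17.16 -7.47  4.32]
```

Emit:
{"api": "send_rows", "payload": {"motion": [{"x": 0, "y": -3.7, "z": 2.1, "ax": -1.7, "ay": 0, "az": 0, "gripper": -1}, {"x": 0, "y": -3.7, "z": 2.2, "ax": 0, "ay": 0, "az": 0, "gripper": -1}, {"x": 4, "y": 0, "z": 0, "ax": 0, "ay": 0, "az": 0, "gripper": -1}, {"x": 4, "y": 0, "z": 0, "ax": 0, "ay": 0, "az": 0, "gripper": -1}, {"x": 0, "y": 0, "z": 0, "ax": 0, "ay": 0, "az": 0, "gripper": -1}]}}

```text
time_s: 2.1
ee_pos: [519.6, 63.2, 319.9]
orientation: [0.702, 0.032, 0.71, -0.034]
wrist_force: [-0.8, -0.0, 0.2]
width: -0.002
```

```bash
python3 - <<'E'
from h import *
plan(-68,97,40,-2)
c=snap('wrist','w1.png');print(c['T'].round(2).tolist())
E
```

```text
t 2.1 tip board [-74.  103.9] z 147.0 F board [-0.7 -0.1] 0.2 tilt x [-0.011 -0.002 -1.   ] w -0.002169780303080049
tool y vs board y deg 1.66
rotvec tool deg [ 3.66 -0.63  0.21]
shift tool cm [10.69 -0.74  0.44]
[[0.09, 0.95, 0.3, 439.85], [1.0, -0.09, -0.03, 71.76], [-0.0, 0.3, -0.95, 291.14], [0.0, 0.0, 0.0, 1.0]]
```

View pics/w1.png

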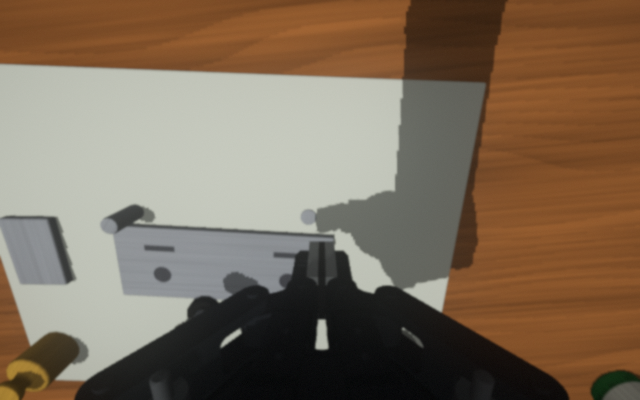

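Picture 4 (wrist): plug at (308,217), near-left panel corner at about (334,237), pin top at (112,226). I'll check these against the top view.

```bash
python3 - <<'E'
from h import *
for n,u,v,z in(('BL',334,237,30),('BR',115,227,30),('plug',308,217,21.5),('pin',112,226,60)):print(n,b(ray('w1',u,v,z)).round(1))
E
```

```text
BL [-31.  118.4]
BR [-35.2 -99.1]
plug [-48.3  91.7]
pin [-49.5 -78.3]
```

Emit:
{"api": "send_rows", "payload": {"motion": [{"x": 0, "y": 0, "z": 0, "ax": 3.7, "ay": -0.6, "az": 0, "gripper": -1}, {"x": 4, "y": -0.6, "z": 0, "ax": 0, "ay": 0, "az": 0, "gripper": -1}, {"x": 4, "y": 0, "z": 0, "ax": 0, "ay": 0, "az": 0, "gripper": -1}, {"x": 2, "y": 0, "z": 0, "ax": 0, "ay": 0, "az": 0, "gripper": -1}, {"x": 0, "y": 0, "z": 0, "ax": 0, "ay": 0, "az": 0, "gripper": -1}]}}

```text
time_s: 2.65
ee_pos: [521.9, 57.9, 224.1]
orientation: [0.708, 0.055, 0.702, -0.056]
wrist_force: [-0.2, -0.1, 0.7]
width: 0.001
```

```bash
python3 - <<'E'
from h import *
plan(-68,97,25,-2)
E
```

```text
t 2.65 tip board [-67.9  99.5] z 51.1 F board [-0.2 -0.1] 0.7 tilt x [ 0.008 -0.001 -1.   ] w 0.000944733040421987
tool y vs board y deg -1.97
rotvec tool deg [0.03 0.46 0.01]
shift tool cm [ 2.61 -0.26  0.13]
```

Emit:
{"api": "send_rows", "payload": {"motion": [{"x": 1.3, "y": 0, "z": 0, "ax": 0, "ay": 0.4, "az": 0, "gripper": -1}, {"x": 1.3, "y": 0, "z": 0, "ax": 0, "ay": 0, "az": 0, "gripper": -1}, {"x": 0, "y": 0, "z": 1, "ax": 0, "ay": 0, "az": 0, "gripper": -1}, {"x": 0, "y": 0, "z": 1, "ax": 0, "ay": 0, "az": 0, "gripper": -1}, {"x": 0, "y": 0, "z": 0.4, "ax": 0, "ay": 0, "az": 0, "gripper": -1}]}}

```text
time_s: 3.15
ee_pos: [547.7, 53.2, 199.6]
orientation: [0.707, 0.056, 0.703, -0.056]
wrist_force: [-1.4, 1.3, 1.3]
width: -0.002
```

```bash
python3 - <<'E'
from h import *
plan(-40,97,25,-2)
E
```

```text
t 3.15 tip board [-42.   98.2] z 26.6 F board [-1.5  1.1] 1.3 tilt x [ 0.006  0.    -1.   ] w -0.0022246531004060767
tool y vs board y deg -2.07
rotvec tool deg [-0.07  0.33 -0.06]
shift tool cm [ 0.16 -0.1   0.31]
```

Emit:
{"api": "send_rows", "payload": {"motion": [{"x": 0.2, "y": 0, "z": 0.2, "ax": 0, "ay": 0, "az": 0, "gripper": -1}, {"x": 0, "y": 0, "z": 0.3, "ax": 1, "ay": 0, "az": 0, "gripper": -1}, {"x": 0, "y": 0, "z": 0.3, "ax": 1, "ay": 0, "az": 0, "gripper": -1}, {"x": 0, "y": 0, "z": 0.3, "ax": 1, "ay": 0, "az": 0, "gripper": -1}, {"x": 0, "y": 0, "z": 0.3, "ax": 1, "ay": 0, "az": 0, "gripper": -1}]}}

```text
time_s: 3.65
ee_pos: [559.8, 51.0, 196.8]
orientation: [0.704, 0.081, 0.701, -0.081]
wrist_force: [-1.7, 0.2, -0.6]
width: 0.0
```

```bash
python3 - <<'E'
from h import *
plan(-40,97,25,-6)
E
```

```text
t 3.65 tip board [-30.2  97.5] z 23.8 F board [-1.8 -0. ] -0.6 tilt x [ 0.003 -0.    -1.   ] w 0.00022944291286140236
tool y vs board y deg -6.1
rotvec tool deg [-0.1   0.19 -0.04]
shift tool cm [-0.12 -0.14 -0.91]
```

Emit:
{"api": "send_rows", "payload": {"motion": [{"x": 0, "y": 0, "z": 0.3, "ax": 1, "ay": 0, "az": 0, "gripper": -1}, {"x": 0, "y": 0, "z": 0.3, "ax": 1, "ay": 0, "az": 0, "gripper": -1}, {"x": 0, "y": 0, "z": 0.3, "ax": 1, "ay": 0, "az": 0, "gripper": -1}, {"x": 0, "y": 0, "z": 0.3, "ax": 1, "ay": 0, "az": 0, "gripper": -1}, {"x": 0, "y": 0, "z": 0.3, "ax": 1, "ay": 0, "az": 0, "gripper": -1}]}}

```text
time_s: 4.15
ee_pos: [574.4, 47.0, 196.9]
orientation: [0.699, 0.112, 0.697, -0.111]
wrist_force: [-1.0, 0.8, 0.3]
width: -0.003
```

```bash
python3 - <<'E'
from h import *
plan(-40,97,25,-11)
c=snap('top','top2.png');i=c['img'][120:320,225:475];cv2.imwrite('pics/c2.png',cv2.resize(i,None,fx=3.2,fy=3.0,interpolation=cv2.INTER_CUBIC))
E
```

```text
t 4.15 tip board [-15.2  95.3] z 23.9 F board [-1.1  0.7] 0.3 tilt x [ 0.004 -0.    -1.   ] w -0.0033422365199479573
tool y vs board y deg -11.11
rotvec tool deg [-0.11  0.19 -0.06]
shift tool cm [-0.11 -0.29 -2.41]
```

View pics/c2.png

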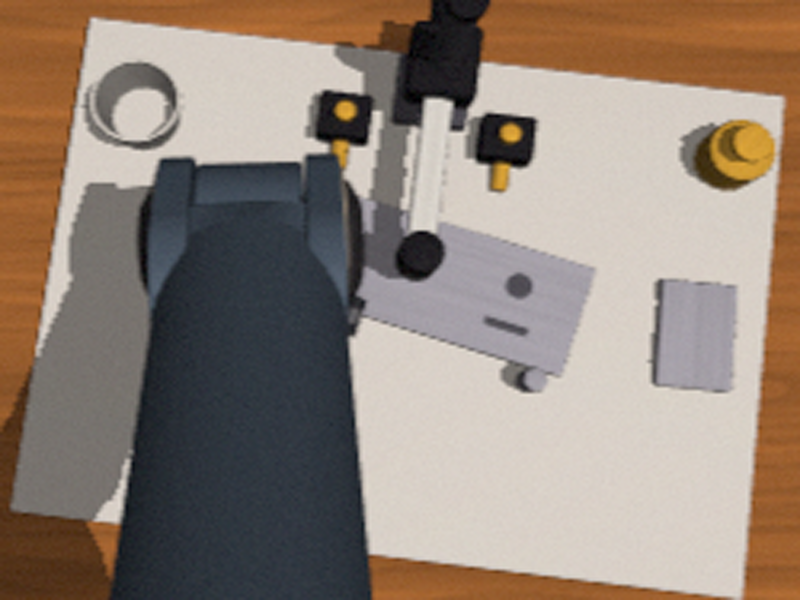

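Picture 5: the panel is turning about the pin (531,379), with its right end at (594,268) and (558,376). The right nose at (498,188) is well clear.

```bash
python3 - <<'E'
from h import *
a,c=cr(594,268,30),cr(558,376,30);d=a-c;print(a.round(1),c.round(1),np.hypot(*d),np.degrees(np.arctan2(d[1],d[0])))
E
```

```text
[  34.8 -120.2] [ -43.7 -103.3] 80.32938527362026 -12.087672505501308
```

Emit:
{"api": "send_rows", "payload": {"motion": [{"x": 0, "y": 0, "z": 0.3, "ax": 1, "ay": 0, "az": 0, "gripper": -1}, {"x": 0, "y": 0, "z": 0.3, "ax": 1, "ay": 0, "az": 0, "gripper": -1}, {"x": 0, "y": 0, "z": 0.3, "ax": 1, "ay": 0, "az": 0, "gripper": -1}, {"x": 0, "y": 0, "z": 0.2, "ax": 0, "ay": 0, "az": 0, "gripper": -1}]}}

```text
time_s: 4.6
ee_pos: [584.8, 43.3, 196.9]
orientation: [0.696, 0.13, 0.694, -0.129]
wrist_force: [-1.2, 1.2, 0.1]
width: -0.003
```

```bash
python3 - <<'E'
from h import *
plan(-40,97,25,-14)
E
```

```text
t 4.6 tip board [-4.3 92.8] z 23.9 F board [-1.3  1.1] 0.1 tilt x [ 0.004 -0.    -1.   ] w -0.003460989914618791
tool y vs board y deg -14.07
rotvec tool deg [-0.07  0.21 -0.06]
shift tool cm [-0.11 -0.44 -3.5 ]
```

Emit:
{"api": "send_rows", "payload": {"motion": [{"x": 0, "y": 0, "z": 0.2, "ax": 0.6, "ay": 0, "az": 0, "gripper": -1}, {"x": 0, "y": 0, "z": 0.2, "ax": 0.6, "ay": 0, "az": 0, "gripper": -1}, {"x": 0, "y": 0, "z": 0.2, "ax": 0.6, "ay": 0, "az": 0, "gripper": -1}, {"x": 0, "y": 0, "z": 0.2, "ax": 0.6, "ay": 0, "az": 0, "gripper": -1}]}}

```text
time_s: 5.0
ee_pos: [591.1, 41.3, 196.8]
orientation: [0.692, 0.144, 0.692, -0.143]
wrist_force: [-4.1, 5.4, 3.0]
width: -0.001
```

```bash
python3 - <<'E'
from h import *
plan(-40,97,25,-17)
E
```

```text
t 5.0 tip board [ 1.5 91.8] z 23.8 F board [-4.8  4.8] 3.0 tilt x [ 0.     0.001 -1.   ] w -0.0013116169165388722
tool y vs board y deg -16.44
rotvec tool deg [ 0.56 -0.02 -0.07]
shift tool cm [-0.12 -0.7  -4.13]
```

Emit:
{"api": "send_rows", "payload": {"motion": [{"x": 0, "y": 0, "z": 0.1, "ax": 0.3, "ay": 0, "az": 0, "gripper": -1}, {"x": 0, "y": 0, "z": 0.1, "ax": 0.3, "ay": 0, "az": 0, "gripper": -1}, {"x": 0, "y": 0, "z": 0.1, "ax": 0.3, "ay": 0, "az": 0, "gripper": -1}]}}

```text
time_s: 5.3
ee_pos: [594.0, 40.4, 196.9]
orientation: [0.691, 0.15, 0.691, -0.149]
wrist_force: [-4.7, 3.6, 3.8]
width: 0.002
```

```bash
python3 - <<'E'
from h import *
plan(-40,97,25,-17)
E
```

```text
t 5.3 tip board [ 4.5 91.3] z 23.9 F board [-5.1  3. ] 3.8 tilt x [ 0.001  0.002 -1.   ] w 0.0019365548718220582
tool y vs board y deg -17.31
rotvec tool deg [-0.31  0.   -0.1 ]
shift tool cm [-0.11 -0.73 -4.43]
```

Emit:
{"api": "send_rows", "payload": {"motion": [{"x": 0, "y": 0, "z": 0.1, "ax": 0.3, "ay": 0, "az": 0, "gripper": -1}, {"x": 0, "y": 0, "z": 0.1, "ax": 0.3, "ay": 0, "az": 0, "gripper": -1}, {"x": 0, "y": 0, "z": 0.1, "ax": 0.3, "ay": 0, "az": 0, "gripper": -1}]}}

```text
time_s: 5.6
ee_pos: [595.9, 39.7, 196.8]
orientation: [0.689, 0.155, 0.691, -0.154]
wrist_force: [-7.9, 6.3, 6.8]
width: 0.0
```

Emit:
{"api": "send_rows", "payload": {"motion": [{"x": 0, "y": 0, "z": 0.1, "ax": 0.3, "ay": 0, "az": 0, "gripper": -1}, {"x": 0, "y": 0, "z": 0.1, "ax": 0.3, "ay": 0, "az": 0, "gripper": -1}]}}

```text
time_s: 5.8
ee_pos: [596.7, 39.6, 196.7]
orientation: [0.687, 0.159, 0.692, -0.157]
wrist_force: [-11.7, 7.3, 9.8]
width: -0.002
```

```bash
python3 - <<'E'
from h import *
plan(-40,97,25,-17)
E
```

```text
t 5.8 tip board [ 6.1 91.1] z 23.7 F board [-12.5   5.9] 9.8 tilt x [-0.006  0.004 -1.   ] w -0.0023667412351282007
tool y vs board y deg -18.76
rotvec tool deg [-1.76 -0.4  -0.04]
shift tool cm [-0.13 -0.77 -4.71]
```

```bash
python3 - <<'E'
from h import *
c=snap('scene','scene2.png');i=c['img'][170:320,190:420]
t=snap('top','top3.png')['img'][130:260,300:440]
cv2.imwrite('pics/c3.png',np.vstack([cv2.resize(i,(530,346),interpolation=cv2.INTER_CUBIC)[:250],np.zeros((2,530,3),np.uint8),cv2.resize(t,(530,348))[:340]]))
cv2.imwrite('pics/c4.png',np.hstack([cv2.resize(c['img'][200:310,230:345],(400,383),interpolation=cv2.INTER_CUBIC),cv2.resize(t[:120,:],(400,383),interpolation=cv2.INTER_CUBIC)]))
E
```

```text
(no output)
```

View pics/c4.png

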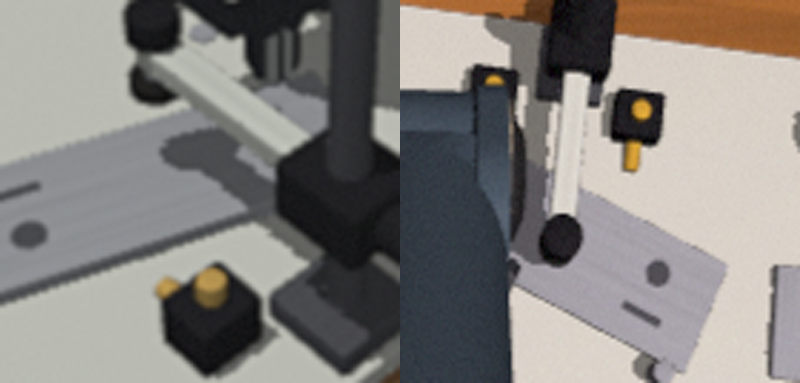

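Picture 6: the left plunger is hidden in both views. The panel's far edge runs from (585,190) to (727,267) in the right half, so I'll work out where it crosses the plunger.

```bash
python3 - <<'E'
from h import *
f=lambda u,v:b(ray('top3',(u-400)/2.857+300,v/3.19+130,30))
a,e,c=f(585,190),f(727,267),f(688,370)
d=a-e;print(a,e,c,np.degrees(np.arctan2(d[0],d[1])),'edge x at y=56',e[0]+(56-e[1])*d[0]/d[1]);g=e-c;print(np.degrees(np.arctan2(g[1],g[0])),np.hypot(*g))
plan(0,0,25,-19)
E
```

```text
[ 65.80714895 -19.22329751] [  26.51056707 -129.02467955] [ -44.70949091 -106.43985395] 19.691672070773315 edge x at y=56 92.72865407863722
-17.594512269251037 74.71526622433117
t 5.9 tip board [ 6.1 91. ] z 23.6 F board [-11.    4.9] 8.3 tilt x [-0.006  0.003 -1.   ] w -0.002795476743622596
tool y vs board y deg -18.74
rotvec tool deg [ 0.26 -0.39 -0.03]
shift tool cm [-0.14 -8.8   2.27]
```

Emit:
{"api": "send_rows", "payload": {"motion": [{"x": -0.05, "y": 0, "z": 0.05, "ax": 0, "ay": 0, "az": 0, "gripper": -1}, {"x": 0, "y": 0, "z": 0, "ax": 0, "ay": 0, "az": 0, "gripper": -1}]}}

```text
time_s: 6.1
ee_pos: [596.8, 39.5, 196.7]
orientation: [0.687, 0.158, 0.692, -0.157]
wrist_force: [-8.7, 6.8, 6.3]
width: -0.002
```

```bash
python3 - <<'E'
from h import *
plan(0,0,25,-19)
E
```

```text
t 6.1 tip board [ 6.2 91. ] z 23.7 F board [-9.4  5.7] 6.3 tilt x [-0.007  0.003 -1.   ] w -0.0020220837716976533
tool y vs board y deg -18.73
rotvec tool deg [ 0.27 -0.43 -0.01]
shift tool cm [-0.13 -8.8   2.25]
```

Emit:
{"api": "send_rows", "payload": {"motion": [{"x": 0, "y": 0, "z": 0.05, "ax": 0, "ay": 0, "az": 0, "gripper": -1}, {"x": 0, "y": 0, "z": 0, "ax": 0, "ay": 0, "az": 0, "gripper": -1}]}}

```text
time_s: 6.3
ee_pos: [597.0, 39.5, 196.7]
orientation: [0.686, 0.158, 0.692, -0.157]
wrist_force: [-10.9, 6.4, 7.1]
width: 0.0
```

```bash
python3 - <<'E'
from h import *
plan(0,0,25,-19)
E
```

```text
t 6.3 tip board [ 6.2 91. ] z 23.7 F board [-11.6   5. ] 7.1 tilt x [-0.008  0.004 -1.   ] w 0.00045137288355492417
tool y vs board y deg -18.72
rotvec tool deg [ 0.28 -0.49 -0.  ]
shift tool cm [-0.13 -8.81  2.23]
```

The tip stays at x = 6.2 while the push rises to about 12 N, so the plunger has bottomed. I'll back off, lift and look.

Emit:
{"api": "send_rows", "payload": {"motion": [{"x": 0, "y": 0, "z": -0.4, "ax": 0, "ay": 0, "az": 0, "gripper": -1}, {"x": 0, "y": 0, "z": -1, "ax": 0, "ay": 0, "az": 0, "gripper": -1}, {"x": 0, "y": 0, "z": -2, "ax": 0, "ay": 0, "az": 0, "gripper": -1}, {"x": -4, "y": 0, "z": -4, "ax": 0, "ay": 0, "az": 0, "gripper": -1}, {"x": -4, "y": 0, "z": -4, "ax": 0, "ay": 0, "az": 0, "gripper": -1}]}}

```text
time_s: 6.8
ee_pos: [504.8, 81.9, 267.7]
orientation: [0.69, 0.159, 0.688, -0.159]
wrist_force: [1.4, 0.3, 0.9]
width: -0.004
```

Emit:
{"api": "send_rows", "payload": {"motion": [{"x": -4, "y": 0, "z": -4, "ax": 0, "ay": 0, "az": 0, "gripper": -1}, {"x": -3, "y": 0, "z": -2, "ax": 0, "ay": 0, "az": 0, "gripper": -1}, {"x": 0, "y": 0, "z": 0, "ax": 0, "ay": 0, "az": 0, "gripper": -1}]}}

```text
time_s: 7.1
ee_pos: [454.9, 107.4, 336.8]
orientation: [0.693, 0.16, 0.686, -0.155]
wrist_force: [1.4, 0.2, 0.3]
width: 0.002
```

```bash
python3 - <<'E'
from h import *
plan(20,0,150,0)
c=snap('top','top4.png');i=c['img'][140:260,290:420];cv2.imwrite('pics/c5.png',cv2.resize(i,None,fx=5,fy=5,interpolation=cv2.INTER_CUBIC))
E
```

```text
t 7.1 tip board [-139.9  141.4] z 163.8 F board [1.3 0.3] 0.3 tilt x [ 0.011  0.004 -1.   ] w 0.0019502241980629963
tool y vs board y deg -18.7
rotvec tool deg [-18.7    0.56  -0.39]
shift tool cm [  1.38 -14.05  16.18]
```

View pics/c5.png

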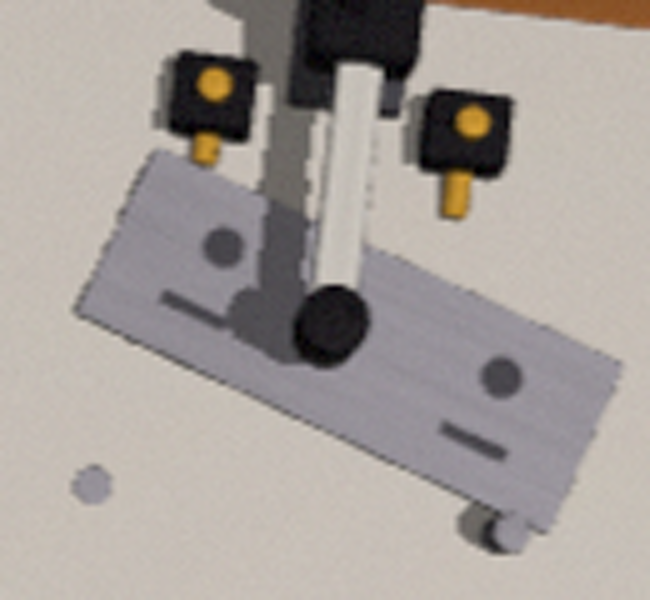

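Picture 7: the left plunger shows about 5 px (roughly 11 mm) of its length against about 9 px on the right, which agrees with fully home (12 mm exposed). The panel rests at the pin and the nose, and the right nose is untouched. Next I'll hover over the knob.

Emit:
{"api": "send_rows", "payload": {"motion": [{"x": 0, "y": 0, "z": 0, "ax": -6.3, "ay": 0.5, "az": 0, "gripper": -1}, {"x": 0, "y": 0, "z": 0, "ax": -6.2, "ay": 0, "az": 0, "gripper": -1}, {"x": 0, "y": 0, "z": 0, "ax": -6.2, "ay": 0, "az": 0, "gripper": -1}, {"x": 0, "y": -3.5, "z": 4, "ax": 0, "ay": 0, "az": 0, "gripper": -1}, {"x": 0, "y": -3.5, "z": 4, "ax": 0, "ay": 0, "az": 0, "gripper": -1}]}}

```text
time_s: 7.65
ee_pos: [523.1, 30.8, 331.3]
orientation: [0.704, 0.044, 0.708, -0.043]
wrist_force: [0.2, 0.3, 0.3]
width: -0.003
```

Emit:
{"api": "send_rows", "payload": {"motion": [{"x": 0, "y": -3.5, "z": 4, "ax": 0, "ay": 0, "az": 0, "gripper": -1}, {"x": 0, "y": -3.5, "z": 4, "ax": 0, "ay": 0, "az": 0, "gripper": -1}, {"x": 0, "y": 0, "z": 0, "ax": 0, "ay": 0, "az": 0, "gripper": -1}]}}

```text
time_s: 7.95
ee_pos: [591.6, -51.1, 330.6]
orientation: [0.705, 0.047, 0.706, -0.049]
wrist_force: [-0.3, -0.0, 0.3]
width: 0.0
```

```bash
python3 - <<'E'
from h import *
plan(20,0,150,0)
c=snap('wrist','w2.png');cv2.imwrite('pics/w2c.png',c['img'])
snap('scene','scene3.png')
c=cv2.imread('pics/scene3.png')[120:300,200:400];cv2.imwrite('pics/c6.png',cv2.resize(c,None,fx=3.3,fy=3.3,interpolation=cv2.INTER_CUBIC))
E
```

```text
t 7.95 tip board [13.  -0.6] z 157.6 F board [-0.3 -0. ] 0.3 tilt x [-0.002 -0.003 -1.   ] w 0.00034499845724180806
tool y vs board y deg -0.79
rotvec tool deg [-0.79 -0.1   0.19]
shift tool cm [0.76 0.01 0.67]
```

View pics/c6.png

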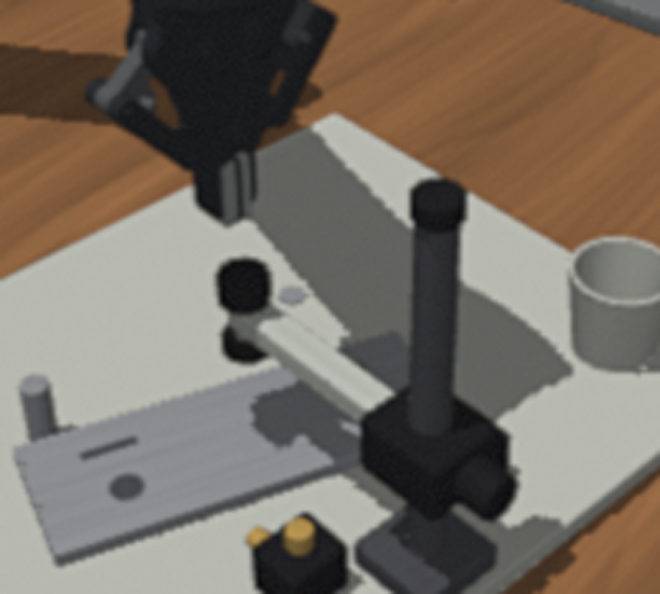

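Picture 8: the knob top is at about (243,272) and the fingertips at about (228,212), just above it. I'll solve for the knob's height and position using both views.

```bash
python3 - <<'E'
from h import *
for z in(106,110,115,120,125):print(z,'scene',b(ray('scene3',200+243/3.3,120+272/3.3,z)).round(1),'top',b(ray('top4',290+332/5,140+323/5,z)).round(1))
print('tip proj',((proj('scene3',[*w([13,-.6]),157.6])-[200,120])*3.3).round(0))
E
```

```text
106 scene [ 1.2 19.7] top [20.6  0.5]
110 scene [ 5.2 16.6] top [20.   0.8]
115 scene [10.1 12.8] top [19.3  1.2]
120 scene [15.1  9. ] top [18.6  1.5]
125 scene [20.1  5.2] top [17.9  1.9]
tip proj [221. 217.]
```

Emit:
{"api": "send_rows", "payload": {"motion": [{"x": 0, "y": 0, "z": 0.7, "ax": -0.8, "ay": 0, "az": 0, "gripper": -1}, {"x": 1, "y": 0, "z": 0, "ax": 0, "ay": 0, "az": 0, "gripper": -1}, {"x": 1, "y": 0, "z": 0, "ax": 0, "ay": 0, "az": 0, "gripper": -1}, {"x": 0, "y": 0, "z": 0, "ax": 0, "ay": 0, "az": 0, "gripper": -1}]}}

```text
time_s: 8.45
ee_pos: [594.3, -42.8, 309.7]
orientation: [0.703, 0.04, 0.709, -0.038]
wrist_force: [0.4, -0.7, -0.6]
width: -0.005
```

```bash
python3 - <<'E'
from h import *
plan(20,0,82,0)
E
```

```text
t 8.45 tip board [13.4  8.9] z 136.7 F board [ 0.5 -0.6] -0.6 tilt x [-0.009  0.003 -1.   ] w -0.004658585571207651
tool y vs board y deg 0.75
rotvec tool deg [ 0.75 -0.52 -0.14]
shift tool cm [ 5.47 -0.85  0.5 ]
```

Emit:
{"api": "send_rows", "payload": {"motion": [{"x": 0, "y": 0, "z": 0, "ax": 0, "ay": 0, "az": 0, "gripper": -1}, {"x": 0, "y": 0, "z": 0, "ax": 0, "ay": 0, "az": 0, "gripper": -1}, {"x": 0, "y": 0, "z": 0, "ax": 0, "ay": 0, "az": 0, "gripper": -1}]}}

```text
time_s: 8.75
ee_pos: [595.4, -43.7, 312.3]
orientation: [0.705, 0.04, 0.707, -0.038]
wrist_force: [-0.6, -0.1, 0.9]
width: -0.001
```

```bash
python3 - <<'E'
from h import *
plan(20,0,82,0);print(np.round(read_state()['qvel'],3))
E
```

```text
t 8.75 tip board [15.5  8.2] z 139.3 F board [-0.6 -0.1] 0.9 tilt x [-0.004  0.003 -1.   ] w -0.0013341527543466133
tool y vs board y deg 0.67
rotvec tool deg [ 0.67 -0.23 -0.16]
shift tool cm [ 5.73 -0.77  0.38]
[ 0.003 -0.001  0.    -0.     0.001  0.002  0.002]
```

Emit:
{"api": "send_rows", "payload": {"motion": [{"x": 0, "y": -0.8, "z": 0.4, "ax": 0.7, "ay": -0.2, "az": 0, "gripper": -1}, {"x": 0, "y": 0, "z": 0, "ax": 0, "ay": 0, "az": 0, "gripper": -1}, {"x": 0, "y": 0, "z": 0, "ax": 0, "ay": 0, "az": 0, "gripper": -1}, {"x": 0, "y": 0, "z": 0, "ax": 0, "ay": 0, "az": 0, "gripper": -1}]}}

```text
time_s: 9.15
ee_pos: [598.4, -52.3, 311.8]
orientation: [0.705, 0.045, 0.706, -0.043]
wrist_force: [-0.1, -0.0, 0.5]
width: -0.002
```

```bash
python3 - <<'E'
from h import *
plan(20,0,82,0)
snap('scene','scene4.png')
c=cv2.imread('pics/scene4.png')[130:270,220:400];cv2.imwrite('pics/c7.png',cv2.resize(c,None,fx=3.6,fy=3.6,interpolation=cv2.INTER_CUBIC))
E
```

```text
t 9.15 tip board [20.   0.1] z 138.8 F board [-0.1 -0. ] 0.5 tilt x [-0.001  0.003 -1.   ] w -0.00195432204105996
tool y vs board y deg -0.04
rotvec tool deg [-0.04 -0.09 -0.16]
shift tool cm [ 5.68  0.04 -0.02]
```

View pics/c7.png

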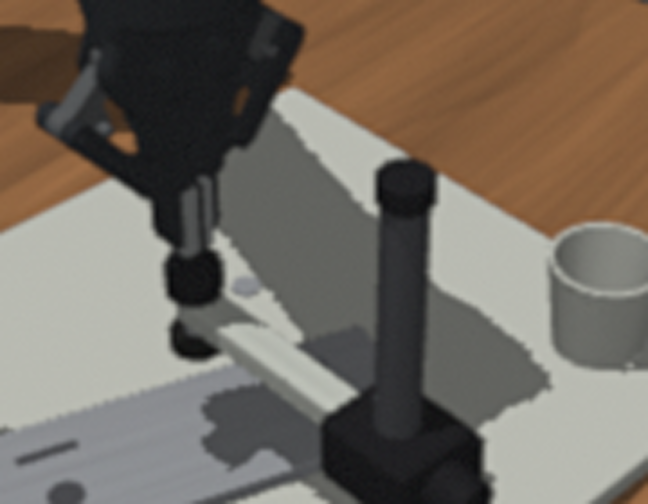

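Picture 9: the fingertips at (185,248) are centred over the knob at (193,265), with a small gap. I'll press down in steps.

Emit:
{"api": "send_rows", "payload": {"motion": [{"x": 0.5, "y": 0, "z": 0, "ax": 0, "ay": 0, "az": 0, "gripper": -1}, {"x": 0.5, "y": 0, "z": 0, "ax": 0, "ay": 0, "az": 0, "gripper": -1}, {"x": 0.5, "y": 0, "z": 0, "ax": 0, "ay": 0, "az": 0, "gripper": -1}, {"x": 0.5, "y": 0, "z": 0, "ax": 0, "ay": 0, "az": 0, "gripper": -1}]}}

```text
time_s: 9.6
ee_pos: [598.4, -52.0, 291.6]
orientation: [0.705, 0.045, 0.706, -0.043]
wrist_force: [-1.6, 0.4, 3.9]
width: 0.002
```

Emit:
{"api": "send_rows", "payload": {"motion": [{"x": 0.4, "y": 0, "z": 0, "ax": 0, "ay": 0, "az": 0, "gripper": -1}, {"x": 0.4, "y": 0, "z": 0, "ax": 0, "ay": 0, "az": 0, "gripper": -1}, {"x": 0.4, "y": 0, "z": 0, "ax": 0, "ay": 0, "az": 0, "gripper": -1}, {"x": 0.4, "y": 0, "z": 0, "ax": 0, "ay": 0, "az": 0, "gripper": -1}]}}

```text
time_s: 10.0
ee_pos: [598.3, -52.0, 275.6]
orientation: [0.705, 0.045, 0.706, -0.043]
wrist_force: [-2.1, 1.7, 3.8]
width: -0.002
```

```bash
python3 - <<'E'
from h import *
plan(20,0,82,0)
E
```

```text
t 10.0 tip board [19.9  0.4] z 102.6 F board [-2.3  1.4] 3.8 tilt x [-0.001  0.003 -1.   ] w -0.0018206740011058923
tool y vs board y deg -0.03
rotvec tool deg [-0.03 -0.09 -0.16]
shift tool cm [ 2.06  0.01 -0.01]
```

Emit:
{"api": "send_rows", "payload": {"motion": [{"x": 0.4, "y": 0, "z": 0, "ax": 0, "ay": 0, "az": 0, "gripper": -1}, {"x": 0.4, "y": 0, "z": 0, "ax": 0, "ay": 0, "az": 0, "gripper": -1}, {"x": 0.4, "y": 0, "z": 0, "ax": 0, "ay": 0, "az": 0, "gripper": -1}, {"x": 0.4, "y": 0, "z": 0, "ax": 0, "ay": 0, "az": 0, "gripper": -1}]}}

```text
time_s: 10.4
ee_pos: [598.3, -52.0, 259.5]
orientation: [0.705, 0.045, 0.706, -0.043]
wrist_force: [-2.8, 1.0, 4.0]
width: 0.002
```

Emit:
{"api": "send_rows", "payload": {"motion": [{"x": 0.1, "y": 0, "z": 0, "ax": 0, "ay": 0, "az": 0, "gripper": -1}, {"x": 0.1, "y": 0, "z": 0, "ax": 0, "ay": 0, "az": 0, "gripper": -1}, {"x": 0.1, "y": 0, "z": 0, "ax": 0, "ay": 0, "az": 0, "gripper": -1}]}}

```text
time_s: 10.7
ee_pos: [598.3, -52.0, 256.8]
orientation: [0.705, 0.045, 0.706, -0.043]
wrist_force: [-1.3, 0.3, 4.1]
width: 0.001
```

Emit:
{"api": "send_rows", "payload": {"motion": [{"x": 0.1, "y": 0, "z": 0, "ax": 0, "ay": 0, "az": 0, "gripper": -1}, {"x": 0, "y": 0, "z": 0, "ax": 0, "ay": 0, "az": 0, "gripper": -1}]}}

```text
time_s: 10.9
ee_pos: [598.3, -52.0, 255.7]
orientation: [0.705, 0.045, 0.706, -0.043]
wrist_force: [-0.8, -0.1, 1.2]
width: 0.003
```

Emit:
{"api": "send_rows", "payload": {"motion": [{"x": 0.1, "y": 0, "z": 0, "ax": 0, "ay": 0, "az": 0, "gripper": -1}, {"x": 0.1, "y": 0, "z": 0, "ax": 0, "ay": 0, "az": 0, "gripper": -1}]}}

```text
time_s: 11.1
ee_pos: [598.3, -52.0, 253.9]
orientation: [0.705, 0.045, 0.706, -0.043]
wrist_force: [-2.3, 1.5, 4.8]
width: 0.004
```

Emit:
{"api": "send_rows", "payload": {"motion": [{"x": 0.1, "y": 0, "z": 0, "ax": 0, "ay": 0, "az": 0, "gripper": -1}]}}

```text
time_s: 11.2
ee_pos: [598.4, -52.1, 253.5]
orientation: [0.705, 0.045, 0.706, -0.043]
wrist_force: [-5.9, 0.6, 13.5]
width: 0.004
```

Emit:
{"api": "send_rows", "payload": {"motion": [{"x": 0.05, "y": 0, "z": 0, "ax": 0, "ay": 0, "az": 0, "gripper": -1}]}}

```text
time_s: 11.3
ee_pos: [598.4, -52.1, 253.5]
orientation: [0.705, 0.045, 0.706, -0.043]
wrist_force: [-5.0, 0.9, 14.2]
width: 0.001
```

The foot stopped with the tip at z = 80.5 (80 expected) and 14 N at the wrist, which is about 10 N at the foot after 4 N of friction. I'll lift off.

Emit:
{"api": "send_rows", "payload": {"motion": [{"x": 0, "y": 0, "z": 0, "ax": 0, "ay": 0, "az": 0, "gripper": -1}, {"x": -0.2, "y": 0, "z": 0, "ax": 0, "ay": 0, "az": 0, "gripper": -1}, {"x": -1, "y": 0, "z": 0, "ax": 0, "ay": 0, "az": 0, "gripper": -1}, {"x": -3, "y": 0, "z": 0, "ax": 0, "ay": 0, "az": 0, "gripper": -1}, {"x": -4, "y": 0, "z": 0, "ax": 0, "ay": 0, "az": 0, "gripper": -1}]}}

```text
time_s: 11.8
ee_pos: [597.9, -52.3, 333.6]
orientation: [0.704, 0.044, 0.708, -0.043]
wrist_force: [1.2, -0.7, 0.8]
width: 0.0
```

Emit:
{"api": "send_rows", "payload": {"motion": [{"x": -4, "y": 0, "z": -3, "ax": 0, "ay": 0, "az": 0, "gripper": -1}, {"x": 0, "y": 3, "z": -4, "ax": 0, "ay": 0, "az": 0, "gripper": -1}, {"x": 0, "y": 4, "z": -4, "ax": 0, "ay": 0, "az": 0, "gripper": -1}, {"x": 0, "y": 4, "z": -4, "ax": 0, "ay": 0, "az": 0, "gripper": -1}, {"x": 0, "y": 3, "z": -3, "ax": 0, "ay": 0, "az": 0, "gripper": -1}]}}

```text
time_s: 12.3
ee_pos: [443.5, 99.9, 375.4]
orientation: [0.706, 0.045, 0.706, -0.042]
wrist_force: [1.3, 0.4, -0.4]
width: 0.002
```

Emit:
{"api": "send_rows", "payload": {"motion": [{"x": 0, "y": 0, "z": 0, "ax": 0, "ay": 0, "az": 0, "gripper": -1}, {"x": 0, "y": 0, "z": 0, "ax": 0, "ay": 0, "az": 0, "gripper": -1}, {"x": 0, "y": 0, "z": 0, "ax": 0, "ay": 0, "az": 0, "gripper": -1}]}}

```text
time_s: 12.6
ee_pos: [445.9, 97.4, 375.3]
orientation: [0.706, 0.045, 0.706, -0.043]
wrist_force: [0.4, 0.2, -0.4]
width: 0.004
```

```bash
python3 - <<'E'
from h import *
plan(20,0,82,0)
a=snap('top','top5.png')['img'][120:270,235:485];s=snap('scene','scene5.png')['img'][170:370,140:420]
cv2.imwrite('pics/c8.png',np.vstack([cv2.resize(a,None,fx=2,fy=2,interpolation=cv2.INTER_CUBIC),cv2.resize(s,(500,300),interpolation=cv2.INTER_CUBIC)]))
d=cv2.absdiff(cv2.imread('pics/top4.png'),cv2.imread('pics/top5.png')).max(2);print((d[210:260,290:420]>40).sum())
E
```

```text
t 12.6 tip board [-149.5  129.9] z 202.3 F board [0.4 0.3] -0.4 tilt x [ 0.     0.003 -1.   ] w 0.0041254542144356365
tool y vs board y deg -0.14
rotvec tool deg [-0.14 -0.01 -0.15]
shift tool cm [ 12.03 -12.95  16.95]
37
```

View pics/c8.png

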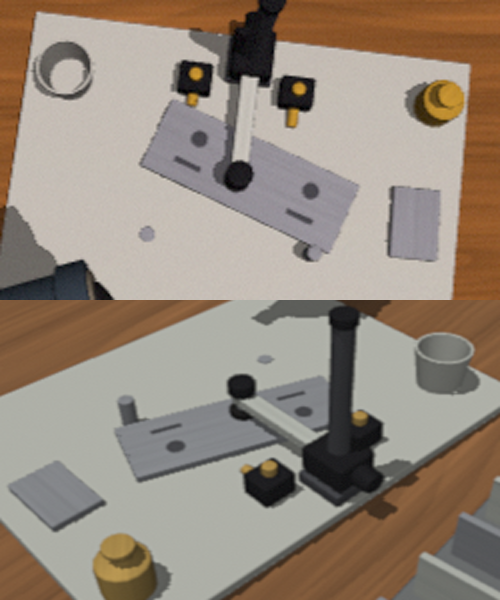

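Picture 10: the foot is down on the panel at (241,410), and the panel's far edge is still at the left plunger (192,104). The right nose is clear, and the cup, weight and coupon are in place.

```bash
python3 -c "
from h import *
print(order.finish_job())"
```

```text
the job is handed in; nothing more can be done
None
```

The panel is turned against the left terminal's plunger, the probe is down on it, and I've handed the job in. It took about 12.6 s of the 66 s; the hand-in reports no verdict.

- **Panel turn:** The pin was in the right socket, so I pushed the near-left corner with closed fingers until the far edge pressed in the left plunger. It bottomed out: the fingertip stayed still while the push rose to about 12.5 N horizontally. The highest total force I read at the wrist was about 17 N.
- **Plunger check:** The plunger was hidden during the push. The picture after backing off showed about 11 mm of it exposed, against 12 mm for fully home. The pixel resolution is about 2 mm, so the force reading is the firmer evidence.
- **Probe:** I pressed the knob straight down until it stopped with its top at 80.5 mm, against 80 mm expected. The wrist read 14 N vertically (about 15 N in total), so about 10 N reached the panel after the slide's 4 N friction.
- **Last pictures:** The foot is on the panel, the panel still rests at the pin and the left plunger, and the right terminal is clear. The cup, weight and coupon look undisturbed, and the arm is clear of everything.
- **Disagreements:** The side camera put the knob about 5 mm off the expected spot, while the top camera agreed to 2 mm. I used the nominal position, and the fingers met the knob squarely. The wrist camera's panel and pin positions also differed from the top camera's by about 6 mm across the board.

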